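# Unstack the sanding and drilling gear into its holders

### The job

A stack has been left on the workshop counter: two hole saws standing on a sanding block, which lies on a board. Take it apart from the top down: put the large hole saw, teeth down, over the thick post and the small one over the thin post, each standing on its holder's base, then lay the sanding block flat in the small tray, and last the board flat in the long tray. Let nothing tip over, and leave the glue bottle and the jar where they are.

Things in the scene. Friction and masses are not known exactly. Their poses are not given: they have to be found in the camera images.
- big_saw: large hole saw: grey steel cup turned mouth (teeth) down, outer diameter 51 mm, height 46 mm, wall 3 mm (mouth 45 mm wide, 41 mm deep inside), about 0.14 kg; starts standing upright on one end of the sanding block, beside the small hole saw. Origin: centre of the toothed mouth (underside); z up along its axis.
- small_saw: small hole saw: same look, outer diameter 35 mm, height 46 mm, wall 3 mm (mouth 29 mm wide, 41 mm deep inside), about 0.08 kg; starts standing upright on the other end of the sanding block. The centres of the two saws are about 60 mm apart along the block's length, a gap of about 15 mm; which saw is at which end varies. Gripping across the block's width keeps the fingers clear of the other saw. Origin: centre of the toothed mouth (underside); z up along its axis.
- block: dark rubber sanding block with a thin tan sole, 120 mm long (its x) by 56 mm wide (its y) by 34 mm high, about 0.1 kg; starts lying on the middle of the board, nearly parallel to it. Origin: centre of its underside.
- board: pale planed wooden board, 200 mm long (its x) by 62 mm wide (its y) by 28 mm high, about 0.25 kg; starts flat on the counter at the bottom of the stack. Origin: centre of its underside.
- glue: white glue bottle with an orange cap, 54 mm in diameter, 130 mm tall, standing loose beyond the work; a bystander, not to be moved. Origin: centre of its underside.
- jar: clear jar with a steel lid, 64 mm in diameter, 70 mm tall, standing loose beyond the work; a bystander, not to be moved. Origin: centre of its underside.
- thick_post: holder of the large hole saw, fixed: square plywood base 80 x 80 x 12 mm high with a round upright wooden post in its middle, 22 mm in diameter and 30 mm tall above the base (top at 42 mm). Origin: centre of the underside, on the counter.
- thin_post: holder of the small hole saw, fixed: the same square plywood base 80 x 80 x 12 mm high, but the post is 11 mm in diameter, 30 mm tall above the base (top at 42 mm). Origin: centre of the underside, on the counter.
- block_tray: small plywood tray for the sanding block, fixed: outside 152 mm (its x) by 88 mm (its y), walls 6 mm thick and 12 mm high above the counter, floor 6 mm thick, so the inside is 140 x 76 mm. Origin: centre of the underside, on the counter.
- board_tray: long plywood tray for the board, fixed: outside 232 mm (its x) by 94 mm (its y), walls 6 mm thick and 12 mm high above the counter, floor 6 mm thick, so the inside is 220 x 82 mm. Origin: centre of the underside, on the counter.
Mind the look-alikes: they are no part of the job. What is shaped like the board_tray but purple is not meant. What is shaped like the big_saw but red is not meant.

How it is judged:
By the outcome, as a careful person would: the job done as asked, in the order asked, and still so for the second after the job is handed in, with the robot touching nothing.
It also fails if it takes over 118 s, if anything falls off the work surface, if the arm or the gripper's body presses on something with over 40 N, if the wrist force passes 120 N, or if a joint passes its speed limit or range.

### The arm

A 6-joint arm with a two-finger parallel gripper is mounted at the origin on the work surface. World frame = base frame: x ahead of the robot, y to its left, z up, the work surface at z = 0. Lengths are in m, angles in degrees, forces in N, time in s.
With the tool pointing down it reaches from about 0.375 to 0.9 m from the base axis. Payload 3.1 kg.
Tool frame: the origin (TCP) lies at the very end of the fingers, on their centre line; the grasp point (between the pads) lies 19 mm behind it; z points along the fingers, y is the line along which they close (so a half turn about z gives the same grasp; the last joint's range is limited). The gripper opens to 87 mm and grips with 3 to 60 N. Pads are 19 mm wide; open, the fingers measure 117 mm over their backs; the gripper's body (75 mm by 190 mm) begins 51 mm behind the grasp point.
Start: joints at [-75.888, 30.224, 82.088, -0, 67.689, -10.227], TCP at [0.258, -0.569, 0.223] pointing down, gripper open.
Joint ranges: [-176.69, 176.69], [-43.24, 126.21], [12.49, 139.97], [-82, 262], [0, 151.66], [-163.58, 163.58]. Speed limits (degrees/s): [159.86, 159.86, 180, 180, 180, 180].

### API

Orientations are given as a 3x3 rotation matrix whose columns are the frame's x, y, z axes.
In Python, from rig import bot, imaging gives the robot as it stands.
- The arm moves only by the tool drive_tool, never from a script. Its argument "deltas" is text: rows parted by semicolons, each of 5 numbers parted by spaces: the finger opening in mm, from 0 to 87, then the shift along the world's x, y, z in mm, then the turn about the world's z in rad. In form: jaw dx dy dz twist; .... A call has 1 to 12 rows; each row is the pose to reach, as a shift and turn from the pose commanded when the call began; what a row does not reach only later rows make up. A row lasts 1/10 s, in which the tool goes at most 50 mm and 8.59 degrees, less where a joint would pass 70% of its speed; a pose out of reach is approached as far as the arm can. A call with a gripper value outside its range is refused whole. The fingers move at their own pace and stop on an object; the grip force is fixed at half the most. Time passes only in rows, so rows that repeat a pose let the fingers close. It gives the time, the measured TCP pose, the force, the opening and the grip force at its end, in the units of the state.
- bot.read_state(): the state, without advancing time (a new reading comes with each control period).
- imaging.capture(name): name is "scene" or "top" or "wrist"; returns the picture (384x512x3 uint8, red, green, blue); there is no depth.
- imaging.camera_model(name): a dict with "fx", "fy", "cx", "cy" (pixels), "dist" ([k1, k2, p1, p2, k3] as OpenCV has them; the pictures are not rectified), "T" (4x4, takes a point from camera to world coordinates). Camera axes: x right, y down, z forward; pixel columns grow to the right and rows downward; lengths in m; the calibration is good to about 2 mm. A picture is of the moment at which its call begins: read the wrist's pose just before it. camera_model takes no time and is no camera call; for the wrist camera it gives the pose at the moment of the call.
- bot.hand_in(): hands the job in; it is judged then, once.
The state is a dict: "time_s": time; "joint_positions": joint angles; "qvel": joint speeds; "tau": joint torques, N m; "position": TCP position; "tcp_rot": TCP orientation; "force": force on the tool from outside, world axes, zero at the start; "moment": the same for the moment, N m; "opening": opening from 0.0 (shut) to 1.0 (fully open); "grasp_force": force on a finger pad.
Only numpy, scipy, OpenCV 4.12 (cv2) and the standard library are available. Lean on these libraries where they do the work, as an engineer would, in place of code of your own. Each camera call takes 0.05 s, during which the arm holds its last target. There are 200 camera calls.

## Working session

There is one attempt and no reset: what is moved stays moved. The work goes in short steps, Python scripts to look and compute and a tool call to move; the robot and the scene stay as the last step left them, time stands still between calls to the robot, and variables do not carry over. Pictures are saved under pics/ and viewed, at most 14 in all, crops included, and the job is handed in when it is done.

Besides the shell and the picture viewer there is one more tool, called after "Call:" as name(argument=value, ...) on one line, values as JSON. drive_tool: Moves the arm, as the interface text tells. Its arguments: {"type":"object","properties":{"deltas":{"type":"string"}},"required":["deltas"]}

```bash
mkdir -p pics; ls
cat > h.py <<'E'
import numpy as np, cv2
from rig import bot, imaging
def shot(name, fn):
    m=imaging.camera_model(name); im=imaging.capture(name)
    cv2.imwrite('pics/'+fn+'.png', im[:,:,::-1]); np.savez('pics/'+fn+'.npz',**{k:np.array(v) for k,v in m.items()}); return im,m
def load(fn):
    return cv2.imread('pics/'+fn+'.png'), dict(np.load('pics/'+fn+'.npz'))
def K(m): return np.array([[m['fx'],0,m['cx']],[0,m['fy'],m['cy']],[0,0,1.]],float)
def ray(m,px,z):
    "pixels -> world points on plane z"
    p=cv2.undistortPoints(np.array(px,float).reshape(-1,1,2),K(m),np.array(m['dist'],float)).reshape(-1,2)
    T=np.array(m['T']); d=np.c_[p,np.ones(len(p))]@T[:3,:3].T; o=T[:3,3]
    return o+d*((z-o[2])/d[:,2])[:,None]
def proj(m,P):
    T=np.linalg.inv(np.array(m['T'])); r,_=cv2.Rodrigues(T[:3,:3])
    return cv2.projectPoints(np.array(P,float).reshape(-1,1,3),r,T[:3,3],K(m),np.array(m['dist'],float))[0].reshape(-1,2)
E
python3 - <<'E'
from h import *
a,_=shot('top','top0'); b,_=shot('scene','scene0')
cv2.imwrite('pics/t0.png',cv2.resize(a[:,:,::-1],(800,600),interpolation=cv2.INTER_CUBIC))
s=bot.read_state(); print(s['time_s'],s['position'],s['tcp_rot'])
E
```

```text
pics
0.1 [ 0.25746128 -0.56879254  0.22167107] [[ 9.11112419e-01  4.12157665e-01 -4.67285994e-04]
 [ 4.12157774e-01 -9.11110502e-01  1.90329548e-03]
 [ 3.58708645e-04 -1.92671170e-03 -9.99998080e-01]]
```

View pics/t0.png

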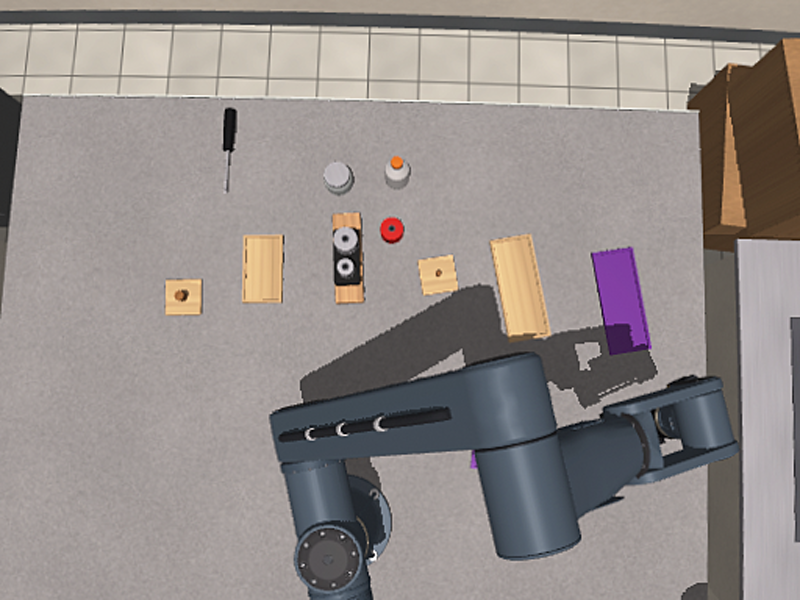

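View pics/scene0.png

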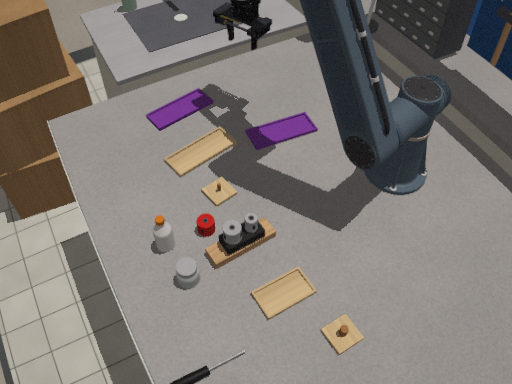

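Candidates in the top picture at 800x600:
- **Big saw:** the grey one on the block at (345,238). The red look-alike at (392,230) is rejected.
- **Small saw:** (345,267).
- **Thick post:** (183,297).
- **Thin post:** (438,273).
- **Block tray:** (263,268).
- **Board tray:** (520,286). The purple one at (621,300) is rejected, along with another purple one under the arm.

I'll confirm with one close crop and measure.

Run:
```python
from h import *
im,m=load('top0'); print(np.round(m['T'],3).tolist(),m['fx'])
c=im[125:225,100:365]; cv2.imwrite('pics/c1.png',cv2.resize(c,None,fx=3,fy=3,interpolation=cv2.INTER_CUBIC))
hsv=cv2.cvtColor(im,cv2.COLOR_BGR2HSV)
mask=((hsv[...,1]>70)&(hsv[...,0]>8)&(hsv[...,0]<30)&(hsv[...,2]>90)).astype(np.uint8)
mask[:125]=0;mask[230:]=0;mask[:,370:]=0
n,l,st,ce=cv2.connectedComponentsWithStats(mask)
for i in range(1,n):
    if st[i,4]<100: continue
    ys,xs=np.where(l==i)
    z=.028 if 200<ce[i][0]<240 else .012
    P=ray(m,np.c_[xs,ys],z)[:,:2]*1000
    r=cv2.minAreaRect(P.astype(np.float32)); print(ce[i].round(1),st[i,4],np.round(r[0],1),np.round(r[1],1),round(r[2],1))
```

```text
[[0.027, -0.992, 0.126, 0.298], [-1.0, -0.028, -0.003, -0.114], [0.007, -0.126, -0.992, 1.628], [0.0, 0.0, 0.0, 1.0]] 471.28713136645837
[221.7 140.9] 177 [656.   13.2] [39.  59.4] 1.6
[167.7 171.9] 1121 [548.3 198.6] [152.7  87.7] 2.8
[332.4 184. ] 1810 [ 520.9 -375.5] [233.2  95.1] 11.5
[279.8 175.7] 536 [ 544.1 -192.3] [81.8 80.1] 10.4
[117. 190.] 514 [478.4 371.9] [77.1 80.1] 1.7
[223.3 187.6] 220 [500.4   2.2] [51.9 62.1] 5.5
```

View pics/c1.png

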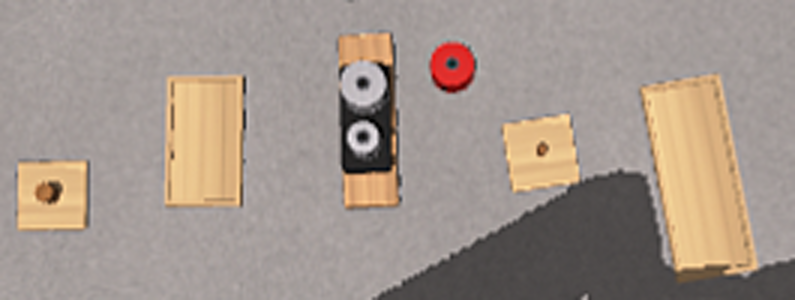

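The crop confirms it: grey big saw at the far end of the block, small saw at the near end, thick post on the left, thin post left of the long natural-wood tray. I'll move over the stack to look with the wrist camera.

Call:
drive_tool(deltas="87 320 574 60 -0.354;87 320 574 60 -0.354;87 320 574 60 -0.354;87 320 574 60 -0.354;87 320 574 60 -0.354;87 320 574 60 -0.354;87 320 574 60 -0.354;87 320 574 60 -0.354;87 320 574 60 -0.354;87 320 574 60 -0.354;87 320 574 60 -0.354;87 320 574 60 -0.354")

```text
time_s: 1.3
position: [0.5489, -0.0454, 0.277]
tcp_rot: [[0.997, 0.071, -0.001], [0.071, -0.997, 0.0], [-0.001, -0.0, -1.0]]
force: [-0.1, -1.3, -0.5]
opening: 1.0
grasp_force: 0.0
```

Call:
drive_tool(deltas="87 0 0 0 0;87 0 0 0 0;87 0 0 0 0")

```text
time_s: 1.6
position: [0.5477, -0.0482, 0.2766]
tcp_rot: [[0.998, 0.07, -0.002], [0.07, -0.998, -0.0], [-0.002, 0.0, -1.0]]
force: [0.2, 0.1, 0.0]
opening: 1.001
grasp_force: 0.0
```

Run:
```python
from h import *
s=bot.read_state(); print(s['time_s'],s['position'],s['tcp_rot'],s['joint_positions'])
im,m=shot('wrist','w1'); shot('top','top1'); print(np.round(m['T'],3).tolist(),m['fx'])
```

```text
1.6 [ 0.54771964 -0.04820955  0.27655761] [[ 9.97537140e-01  7.01204979e-02 -1.66409320e-03]
 [ 7.01203225e-02 -9.97538527e-01 -1.63600775e-04]
 [-1.67146884e-03  4.65110974e-05 -9.99998602e-01]] [-1.66563371e+01  2.09356457e+01  8.90946972e+01 -3.86252232e-02
  7.00583195e+01  6.93359586e+01]
[[0.072, -0.965, -0.251, 0.615], [-0.997, -0.069, -0.017, -0.044], [-0.001, 0.252, -0.968, 0.438], [0.0, 0.0, 0.0, 1.0]] 320.42906420012497
```

View pics/w1.png

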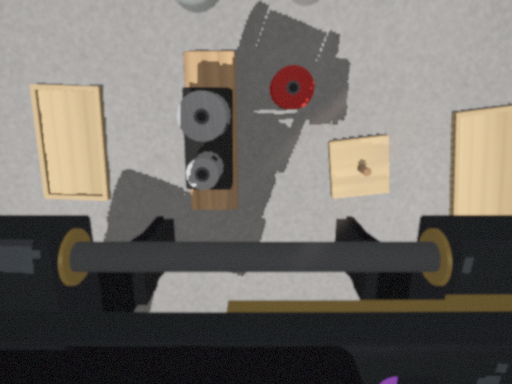

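The wrist picture shows the big saw's hole at (202,117), the small saw's at (203,173), the block around (208,138) and the thin post at (365,168).

```bash
cat > holes.py <<'E'
from h import *
def holes(fn,guesses,z,rad=9):
    im,m=load(fn); g=cv2.cvtColor(im,cv2.COLOR_BGR2GRAY).astype(float); out=[]
    for u,v in guesses:
        for _ in range(3):
            yy,xx=np.mgrid[:g.shape[0],:g.shape[1]]; d=np.hypot(xx-u,yy-v)<rad
            w=np.clip(np.median(g[d])-25-g,0,None)*d; u,v=(w*xx).sum()/w.sum(),(w*yy).sum()/w.sum()
        out.append((u,v))
    return np.array(out),ray(m,out,z)
E
python3 - <<'E'
from holes import *
for fn,gs in(('w1',[(202,117),(203,173)]),('top0',[(221,153.3),(221,171)])):
    p,P=holes(fn,gs,.108,9 if fn=='w1' else 3); print(fn,p.round(1).tolist(),P.round(4).tolist())
# dark block outline & board in w1
im,m=load('w1')
print('thin',ray(m,[(365,168)],.042).round(4), 'board corners',ray(m,[(186,51),(237,51),(238,208),(192,208)],.028).round(4).tolist())
print('block corners',ray(m,[(183,88),(232,88),(232,188),(186,189)],.062).round(4).tolist())
im,m=load('top0');print('posts top0',ray(m,[(100+543/3,125+148/3),(100+44/3,125+191/3)],.042).round(4).tolist())
E
```

```text
w1 [[200.9, 116.3], [201.6, 174.0]] [[0.6004, 0.0097, 0.108], [0.5411, 0.0072, 0.108]]
top0 [[220.3, 152.2], [220.3, 170.1]] [[0.6021, 0.0093, 0.108], [0.5426, 0.0069, 0.108]]
thin [[ 0.5487 -0.1874  0.042 ]] board corners [[0.6717, 0.0427, 0.028], [0.676, -0.0179, 0.028], [0.4799, -0.0307, 0.028], [0.4755, 0.031, 0.028]]
block corners [[0.628, 0.0382, 0.062], [0.6318, -0.0167, 0.062], [0.516, -0.023, 0.062], [0.5108, 0.0327, 0.062]]
posts top0 [[0.5445, -0.1948, 0.042], [0.4793, 0.371, 0.042]]
```

Call:
drive_tool(deltas="87 30 30 0 -0.02;87 53 58 0 -0.025;87 53 58 0 -0.025;87 53 58 -40 -0.025;87 53 58 -80 -0.025;87 53 58 -110 -0.025;87 53 58 -110 -0.025;87 53 58 -110 -0.025")

```text
time_s: 2.5
position: [0.6013, 0.0091, 0.1673]
tcp_rot: [[0.999, 0.044, -0.001], [0.044, -0.999, -0.0], [-0.001, -0.0, -1.0]]
force: [0.9, 0.1, 0.5]
opening: 1.004
grasp_force: 0.0
```

Run:
```python
from h import *
s=bot.read_state(); print(s['time_s'],s['position'],s['tcp_rot'][0])
im,m=shot('wrist','w2')
for p in ((.601,.0095,.108),(.542,.007,.108)): print(proj(m,p))
```

```text
2.5 [0.60126829 0.00909081 0.16725396] [ 9.99033946e-01  4.39349699e-02 -9.45253971e-04]
[[253.87523214 202.44275892]]
[[253.68343486 276.07402833]]
```

View pics/w2.png

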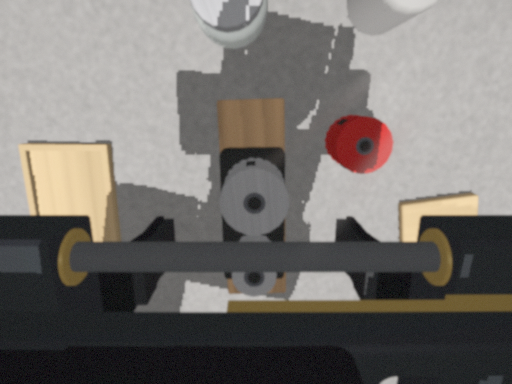

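Wrist picture: the big saw's hole is at (254,202), as predicted. I'll descend and grip.

Call:
drive_tool(deltas="87 0 0 -40 0;87 0 0 -75 0;87 0 0 -95 0;87 0 0 -95 0;20 0 0 -95 0;20 0 0 -95 0;20 0 0 -95 0;20 0 0 -95 0;20 0 0 -95 0;20 0 0 -95 0;20 0 0 -95 0;20 0 0 -95 0")

```text
time_s: 3.75
position: [0.6019, 0.0103, 0.0727]
tcp_rot: [[0.999, 0.046, 0.001], [0.046, -0.999, -0.0], [0.001, 0.0, -1.0]]
force: [-1.2, -0.6, 5.6]
opening: 0.581
grasp_force: 30.0
```

Call:
drive_tool(deltas="20 0 0 10 0;20 0 0 25 0;20 0 0 45 0;20 0 0 60 0;20 -5 15 60 0;20 -15 45 60 0;20 -26 80 60 0;20 -40 120 60 0;20 -53 160 60 0;20 -66 200 60 0;20 -80 240 60 0;20 -90 270 60 0")

```text
time_s: 4.95
position: [0.5082, 0.2833, 0.1309]
tcp_rot: [[0.999, 0.048, -0.003], [0.048, -0.999, -0.0], [-0.003, -0.0, -1.0]]
force: [-0.2, 0.1, -1.4]
opening: 0.585
grasp_force: 30.0
```

Call:
drive_tool(deltas="20 -10 30 0 0;20 -22 60 0 0;20 -30 83 0 0;20 -33 91 0 0;20 -33 91 0 0;20 -33 91 0 0;20 -33 91 0 0")

```text
time_s: 5.65
position: [0.4789, 0.3703, 0.1319]
tcp_rot: [[0.999, 0.044, -0.001], [0.044, -0.999, -0.001], [-0.001, 0.001, -1.0]]
force: [0.3, 0.9, -1.3]
opening: 0.581
grasp_force: 30.0
```

Run:
```python
from h import *
s=bot.read_state(); print(s['time_s'],s['position'],s['tcp_rot'][0])
im,m=shot('wrist','w3')
print(proj(m,[(.479,.371,.042),(.519,.331,.012),(.519,.411,.012)]))
```

```text
5.65 [0.47885336 0.3702882  0.13185692] [ 9.99013285e-01  4.44093312e-02 -5.18351163e-04]
[[253.54594692 190.87239639]
 [301.45429507 139.83443876]
 [209.83090993 135.60411907]]
```

View pics/w3.png

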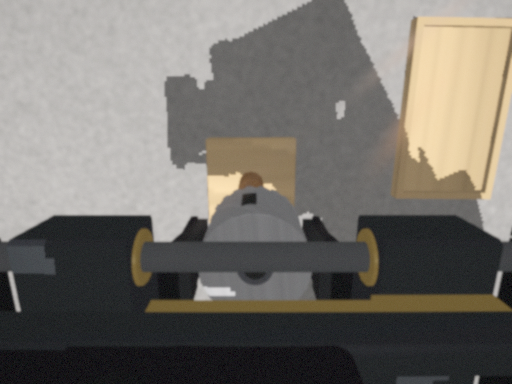

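The base's far corners are at (207,138) and (296,138), and the post's top shows at (250,182). The base is therefore about 3 mm further in +y than I estimated, so I'll correct and lower.

Call:
drive_tool(deltas="20 0 3 0 0;20 0 3 -25 0;20 0 3 -55 0;20 0 3 -70 0;20 0 3 -80 0;20 0 3 -90 0;20 0 3 -98 0;20 0 3 -104 0;20 0 3 -108 0;20 0 3 -108 0;20 0 3 -108 0")

```text
time_s: 6.8
position: [0.4788, 0.3746, 0.0244]
tcp_rot: [[0.999, 0.046, 0.001], [0.046, -0.999, 0.0], [0.001, -0.0, -1.0]]
force: [-0.0, -0.1, -0.9]
opening: 0.581
grasp_force: 30.0
```

Call:
drive_tool(deltas="20 0 0 -1 0;20 0 0 -1.5 0;20 0 0 -1.5 0")

```text
time_s: 7.1
position: [0.4786, 0.3746, 0.0228]
tcp_rot: [[0.999, 0.046, 0.0], [0.046, -0.999, 0.0], [0.0, -0.0, -1.0]]
force: [0.2, 0.4, -1.6]
opening: 0.586
grasp_force: 30.0
```

Call:
drive_tool(deltas="20 0 0 -1 0;20 0 0 -1 0;87 0 0 -1 0;87 0 0 -1 0;87 0 0 -1 0;87 0 0 -1 0;87 0 0 -1 0;87 0 0 10 0;87 0 0 40 0;87 0 0 80 0;87 0 0 110 0;87 0 0 110 0")

```text
time_s: 8.3
position: [0.4818, 0.3763, 0.1382]
tcp_rot: [[0.999, 0.046, 0.01], [0.046, -0.999, 0.005], [0.01, -0.005, -1.0]]
force: [0.3, 1.0, -0.2]
opening: 0.999
grasp_force: 0.0
```

Run:
```python
from h import *
s=bot.read_state(); print(s['time_s'],s['position'],s['tcp_rot'][0],s['opening'])
im,m=shot('wrist','w4'); shot('top','top4')
print(proj(m,[(.479,.374,.058)]))
```

```text
8.3 [0.48175881 0.37629402 0.13819678] [0.99889358 0.04599265 0.00981271] 0.9991233980509915
[[257.73229954 198.85654089]]
```

View pics/w4.png

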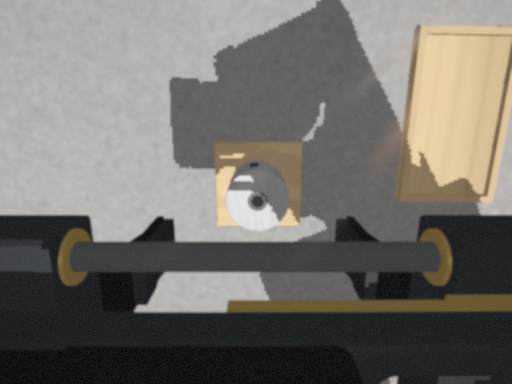

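Wrist picture: the big saw is centred upright on its base, with its hole at (257,200) against a predicted (258,199). Next is the small saw.

Call:
drive_tool(deltas="87 9 -50 20 0;87 18 -100 20 0;87 26 -150 20 0;87 34 -200 20 0;87 43 -250 20 0;87 52 -300 20 0;87 59 -345 20 0;87 63 -367 20 0;87 63 -367 20 0;87 63 -367 20 0;87 63 -367 20 0")

```text
time_s: 9.5
position: [0.5403, 0.0087, 0.1517]
tcp_rot: [[0.999, 0.047, -0.003], [0.047, -0.999, 0.001], [-0.003, -0.001, -1.0]]
force: [0.0, 0.4, -0.6]
opening: 0.998
grasp_force: 0.0
```

Run:
```python
from holes import *
s=bot.read_state(); print(s['time_s'],s['position'],s['tcp_rot'][0],s['opening'])
im,m=shot('wrist','w5')
g=proj(m,[(.542,.007,.108)]); print(g); p,P=holes('w5',[g[0]],.108); print(p,P)
```

```text
9.5 [0.5403366  0.008725   0.15172139] [ 0.99890243  0.04676177 -0.00269779] 0.9984425856865761
[[257.16336696 206.50932526]]
[[nan nan]] [[nan nan nan]]holes.py:7: RuntimeWarning: invalid value encountered in scalar divide
  w=np.clip(np.median(g[d])-25-g,0,None)*d; u,v=(w*xx).sum()/w.sum(),(w*yy).sum()/w.sum()
  return _methods._mean(a, axis=axis, dtype=dtype,
  ret = ret.dtype.type(ret / rcount)
```

Call:
drive_tool(deltas="87 1 -1 -35 0;87 1 -1 -65 0;87 1 -1 -80 0;87 1 -1 -80 0;10 1 -1 -80 0;10 1 -1 -80 0;10 1 -1 -80 0;10 1 -1 -80 0;10 1 -1 -80 0;10 1 -1 -80 0;10 1 -1 -80 0;10 1 -1 -80 0")

```text
time_s: 10.75
position: [0.5425, 0.0064, 0.0727]
tcp_rot: [[0.999, 0.046, -0.0], [0.046, -0.999, 0.0], [-0.0, -0.0, -1.0]]
force: [-0.2, -0.3, 0.9]
opening: 0.389
grasp_force: 30.0
```

Call:
drive_tool(deltas="10 0 0 10 0;10 0 0 25 0;10 0 0 45 0;10 0 0 60 0;10 0 -15 60 0;10 0 -40 60 0;10 0 -75 60 0;10 1 -110 60 0;10 2 -145 60 0;10 2 -175 60 0;10 2 -193 60 0;10 2 -199 60 0")

```text
time_s: 11.95
position: [0.5442, -0.1949, 0.1321]
tcp_rot: [[0.999, 0.043, -0.0], [0.043, -0.999, -0.0], [-0.0, 0.0, -1.0]]
force: [-0.1, 0.7, -0.6]
opening: 0.387
grasp_force: 30.0
```

Call:
drive_tool(deltas="10 0 0 0 0;10 0 0 0 0;10 0 0 0 0")

```text
time_s: 12.25
position: [0.5443, -0.1909, 0.1325]
tcp_rot: [[0.999, 0.047, -0.001], [0.047, -0.999, 0.001], [-0.001, -0.001, -1.0]]
force: [0.1, -0.6, -0.1]
opening: 0.391
grasp_force: 30.0
```

Run:
```python
from h import *
s=bot.read_state(); print(s['time_s'],s['position'],s['tcp_rot'][0])
im,m=shot('wrist','w6')
c,a=np.array([.5443,-.1925]),np.radians(10.4); R=np.array([[np.cos(a),-np.sin(a)],[np.sin(a),np.cos(a)]])
q=np.array([[40,40],[40,-40],[-40,-40],[-40,40]])/1000@R.T+c
print(proj(m,np.c_[q,[.012]*4]).round(1).tolist(),proj(m,[(*c,.042)]))
```

```text
12.25 [ 0.54426152 -0.19094926  0.13249632] [ 9.98873588e-01  4.74435323e-02 -8.16735433e-04]
[[205.3, 144.3], [295.9, 132.1], [304.5, 218.2], [219.8, 228.8]] [[256.52057993 190.93428577]]
```

View pics/w6.png

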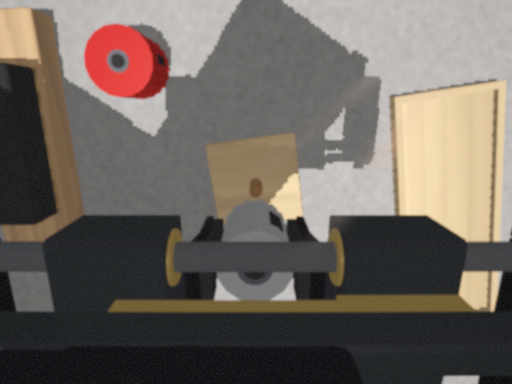

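Wrist picture: the thin base's far corners are at (207,145) and (295,134), and the post is at (256,187). That is within about 1 mm of the estimate, so I'll lower.

Call:
drive_tool(deltas="10 -1 -2 0 0;10 -1 -2 -25 0;10 -1 -2 -50 0;10 -1 -2 -65 0;10 -1 -2 -78 0;10 -1 -2 -88 0;10 -1 -2 -96 0;10 -1 -2 -103 0;10 -1 -2 -107 0;10 -1 -2 -109 0;10 -1 -2 -110 0;10 -1 -2 -110 0")

```text
time_s: 13.5
position: [0.5438, -0.1947, 0.0229]
tcp_rot: [[0.999, 0.046, 0.001], [0.046, -0.999, -0.0], [0.0, 0.0, -1.0]]
force: [-0.2, 0.2, -1.0]
opening: 0.393
grasp_force: 30.0
```

Call:
drive_tool(deltas="10 0 1 -1 0;10 0 1 -1 0;87 0 1 -1 0;87 0 1 -1 0;87 0 1 -1 0;87 0 1 -1 0;87 0 1 -1 0;87 0 1 10 0;87 0 1 40 0;87 0 1 80 0;87 0 1 120 0;87 0 1 120 0")

```text
time_s: 14.7
position: [0.5473, -0.1955, 0.1489]
tcp_rot: [[0.999, 0.046, 0.011], [0.046, -0.999, -0.006], [0.011, 0.007, -1.0]]
force: [0.9, -0.7, 0.6]
opening: 0.997
grasp_force: 0.0
```

Run:
```python
from h import *
s=bot.read_state(); print(s['time_s'],s['position'],s['tcp_rot'][0],s['opening'])
im,m=shot('wrist','w7'); shot('top','top7')
print(proj(m,[(.543,-.193,.058)]))
```

```text
14.7 [ 0.54732655 -0.19552147  0.14894828] [0.9988826  0.04591422 0.0112    ] 0.997349215836614
[[250.43458089 196.95557361]]
```

View pics/w7.png

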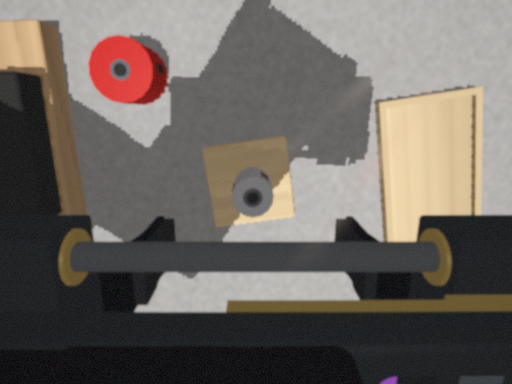

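The small saw stands centred on the thin post's base, with its hole at (253,197). Next is the block.

Call:
drive_tool(deltas="87 10 50 20 0;87 18 100 20 0;87 24 150 20 0;87 27 185 20 0;87 27 201 20 0;87 27 201 20 0;87 27 201 20 0;87 27 201 20 0;87 27 201 20 0")

```text
time_s: 15.7
position: [0.5706, 0.0057, 0.1624]
tcp_rot: [[0.999, 0.043, -0.0], [0.043, -0.999, -0.0], [-0.0, 0.0, -1.0]]
force: [-0.1, 0.5, 0.2]
opening: 1.001
grasp_force: 0.0
```

Run:
```python
from h import *
s=bot.read_state(); print(s['time_s'],s['position'],s['tcp_rot'][0],s['opening'])
im,m=shot('wrist','w8')
a=np.radians(2.7);R=np.array([[np.cos(a),-np.sin(a)],[np.sin(a),np.cos(a)]])
for c,l,w,z in(((.5714,.0078),60,28,.062),((.5755,.006),100,31,.028)):
    print(proj(m,np.c_[np.array([[l,w],[l,-w]])/1000@R.T+c,[z]*2]).round(1).tolist())
# gradient row positions of far edges along centre col
g=cv2.cvtColor(im,cv2.COLOR_RGB2GRAY).astype(int)
print('col',g[60:215,256].tolist()); print('row180',g[180,190:320].tolist())
```

```text
15.7 [0.57062066 0.00567148 0.16243522] [ 9.99062500e-01  4.32906992e-02 -1.89883233e-04] 1.0006252375399942
[[216.6, 114.1], [286.8, 113.9]]
[[218.3, 61.0], [289.9, 60.9]]
col [103, 107, 110, 115, 114, 115, 115, 119, 119, 121, 119, 118, 119, 118, 118, 120, 118, 121, 119, 119, 120, 120, 120, 118, 118, 120, 120, 122, 119, 120, 120, 120, 119, 120, 120, 121, 120, 118, 117, 119, 119, 119, 118, 120, 119, 121, 118, 121, 119, 121, 120, 117, 107, 77, 49, 32, 32, 31, 35, 38, 38, 39, 35, 31, 37, 33, 30, 35, 28, 31, 42, 32, 32, 35, 34, 28, 33, 35, 32, 34, 34, 33, 36, 36, 37, 34, 35, 33, 38, 38, 35, 35, 31, 27, 40, 32, 36, 37, 34, 35, 33, 39, 37, 37, 35, 36, 36, 39, 37, 33, 40, 41, 36, 40, 43, 43, 36, 43, 40, 44, 43, 37, 39, 37, 36, 37, 36, 38, 34, 35, 37, 35, 35, 33, 35, 32, 26, 31, 33, 36, 34, 28, 30, 39, 34, 38, 29, 34, 37, 36, 37, 31, 37, 33, 32]
row180 [143, 142, 142, 141, 149, 159, 183, 194, 195, 195, 192, 190, 190, 191, 192, 194, 192, 190, 179, 149, 117, 106, 105, 105, 101, 103, 96, 83, 59, 40, 35, 35, 35, 37, 38, 31, 31, 40, 33, 33, 34, 34, 36, 31, 41, 34, 42, 39, 37, 40, 38, 32, 38, 37, 43, 34, 40, 33, 39, 39, 40, 40, 38, 40, 41, 41, 43, 37, 39, 37, 38, 41, 38, 40, 30, 36, 32, 36, 30, 36, 35, 33, 36, 28, 33, 35, 36, 32, 37, 35, 36, 37, 49, 75, 95, 99, 102, 105, 102, 105, 109, 107, 108, 108, 107, 111, 108, 105, 106, 106, 104, 109, 107, 109, 109, 108, 106, 108, 110, 105, 107, 109, 134, 162, 179, 187, 188, 190, 190, 191]
```

View pics/w8.png

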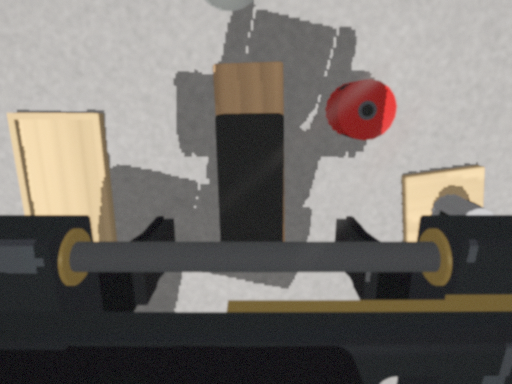

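Wrist picture: the block's far edge is at row 114 and its sides at columns 217 and 284, as predicted within about 1 mm. I'll descend and grip at TCP z = 40 mm, so the fingertips stay above the tray walls when placing.

Call:
drive_tool(deltas="87 1 1 -40 0.003;87 1 1 -80 0.003;87 1 1 -110 0.003;87 1 1 -122 0.003;87 1 1 -122 0.003;20 1 1 -122 0.003;20 1 1 -122 0.003;20 1 1 -122 0.003;20 1 1 -122 0.003;20 1 1 -122 0.003;20 1 1 -122 0.003;20 1 1 -122 0.003")

```text
time_s: 16.95
position: [0.572, 0.0085, 0.0414]
tcp_rot: [[0.999, 0.049, 0.001], [0.049, -0.999, -0.0], [0.001, 0.0, -1.0]]
force: [-0.9, 0.6, 6.0]
opening: 0.637
grasp_force: 30.0
```

Call:
drive_tool(deltas="20 0 0 5 0;20 0 0 15 0;20 0 0 30 0;20 0 0 50 0;20 0 0 60 0;20 -3 20 60 0;20 -7 50 60 0;20 -12 85 60 0;20 -16 120 60 0;20 -20 155 60 0;20 -23 180 60 0;20 -24 191 60 0")

```text
time_s: 18.15
position: [0.5467, 0.2016, 0.1007]
tcp_rot: [[0.999, 0.051, -0.0], [0.051, -0.999, 0.0], [-0.0, -0.0, -1.0]]
force: [-0.2, -0.6, -0.9]
opening: 0.639
grasp_force: 30.0
```

Call:
drive_tool(deltas="20 0 0 0 0;20 0 0 0 0;20 0 0 0 0;20 0 0 0 0")

```text
time_s: 18.55
position: [0.5479, 0.1982, 0.1006]
tcp_rot: [[0.999, 0.047, -0.0], [0.047, -0.999, -0.0], [-0.0, 0.0, -1.0]]
force: [-0.7, -0.2, -0.1]
opening: 0.639
grasp_force: 30.0
```

Run:
```python
from h import *
s=bot.read_state(); print(s['time_s'],s['position'],s['tcp_rot'][0],s['opening'])
im,m=shot('wrist','w9')
a=np.radians(2.8);R=np.array([[np.cos(a),-np.sin(a)],[np.sin(a),np.cos(a)]])
print(proj(m,np.c_[np.array([[76,44],[76,-44]])/1000@R.T+(.5483,.1995),[.012]*2]).round(1).tolist())
p=s['position'];z=p[2]-.0125+.034
print(proj(m,np.c_[np.array([[60,28],[60,-28]])/1000@R.T+p[:2],[z]*2]).round(1).tolist())
```

```text
18.55 [0.54791036 0.19816493 0.10058798] [ 9.98901030e-01  4.68692505e-02 -7.68380883e-05] 0.6393919924743607
[[194.0, 93.1], [311.4, 93.0]]
[[189.1, 123.3], [319.4, 123.2]]
```

View pics/w9.png

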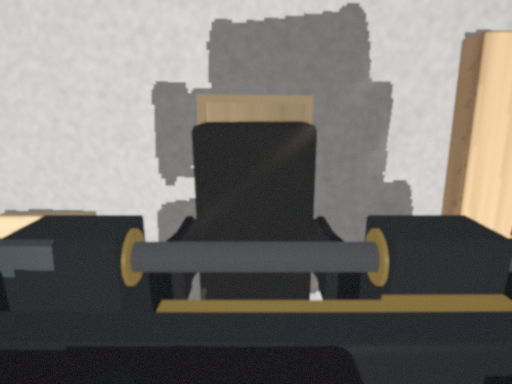

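Wrist picture: the tray's far corners are at (198,95) and (313,95) and the held block's at (194,123) and (316,123). The block is centred to within about 1–2 mm, so I'll lower.

Call:
drive_tool(deltas="20 -1 -1 -15 0;20 -1 -1 -35 0;20 -1 -1 -50 0;20 -1 -1 -60 0;20 -1 -1 -68 0;20 -1 -1 -74 0;20 -1 -1 -78 0;20 -1 -1 -80 0;20 -1 -1 -81 0;20 -1 -1 -81 0;20 -1 -1 -81 0")

```text
time_s: 19.7
position: [0.5468, 0.1986, 0.0199]
tcp_rot: [[0.999, 0.049, 0.001], [0.049, -0.999, 0.0], [0.001, -0.0, -1.0]]
force: [0.3, 0.4, -0.4]
opening: 0.64
grasp_force: 30.0
```

Call:
drive_tool(deltas="20 0 0 -1 0;20 0 0 -1 0;76 0 0 -1 0;76 0 0 -1 0;76 0 0 -1 0;76 0 0 -1 0;76 0 0 -1 0;87 0 0 10 0;87 0 0 40 0;87 0 0 80 0;87 0 0 120 0;87 0 0 120 0")

```text
time_s: 20.9
position: [0.5508, 0.1993, 0.146]
tcp_rot: [[0.999, 0.049, 0.013], [0.049, -0.999, 0.002], [0.013, -0.001, -1.0]]
force: [1.1, 0.7, 0.8]
opening: 0.997
grasp_force: 0.0
```

Call:
drive_tool(deltas="87 10 -45 10 0;87 18 -95 10 0;87 24 -145 10 0;87 27 -180 10 0;87 27 -192 10 0;87 27 -192 10 0;87 27 -192 10 0;87 27 -192 10 0;87 27 -192 10 0")

```text
time_s: 21.8
position: [0.5732, 0.0082, 0.1495]
tcp_rot: [[0.999, 0.051, -0.0], [0.051, -0.999, 0.0], [-0.0, -0.0, -1.0]]
force: [0.4, -0.3, -0.1]
opening: 0.995
grasp_force: 0.0
```

Run:
```python
from h import *
s=bot.read_state(); print(s['time_s'],s['position'],s['tcp_rot'][0],s['opening'])
im,m=shot('wrist','w10'); shot('top','top10'); t,_=load('top10'); t=t[:,:,::-1]
b=cv2.resize(t[125:225,100:365],(512,193),interpolation=cv2.INTER_CUBIC)
cv2.imwrite('pics/w10v.png',np.vstack([im,b])[:,:,::-1])
a=np.radians(4);R=np.array([[np.cos(a),-np.sin(a)],[np.sin(a),np.cos(a)]])
print(proj(m,np.c_[np.array([[100,31],[100,-31],[0,31],[0,-31]])/1000@R.T+(.5755,.006),[.028]*4]).round(1).tolist())
np.set_printoptions(linewidth=250)
g=cv2.cvtColor(im,cv2.COLOR_RGB2GRAY).astype(int)
for r in(90,200): print(r,g[r,190:320].tolist())
```

```text
21.8 [0.5732193  0.00821176 0.14954776] [ 9.98689171e-01  5.11837120e-02 -4.09467545e-04] 0.9954878223331973
[[218.0, 63.0], [292.7, 61.7], [223.0, 180.3], [291.3, 179.2]]
90 [104, 99, 102, 104, 101, 101, 103, 107, 105, 107, 111, 109, 110, 108, 108, 109, 105, 106, 107, 107, 104, 102, 103, 103, 101, 102, 100, 96, 97, 99, 99, 102, 107, 108, 108, 110, 113, 115, 116, 116, 116, 114, 114, 117, 111, 113, 111, 113, 117, 116, 117, 114, 114, 110, 110, 108, 108, 107, 106, 109, 109, 110, 110, 116, 111, 114, 115, 116, 117, 116, 116, 116, 115, 116, 116, 114, 109, 108, 108, 108, 109, 110, 113, 114, 113, 113, 115, 114, 116, 115, 118, 117, 118, 115, 116, 114, 115, 108, 105, 103, 103, 101, 102, 105, 101, 98, 101, 102, 101, 102, 100, 99, 102, 104, 105, 103, 105, 103, 108, 105, 106, 103, 104, 99, 103, 105, 105, 104, 104, 104]
200 [108, 106, 108, 106, 108, 105, 105, 106, 103, 105, 105, 104, 107, 105, 103, 104, 107, 104, 104, 102, 104, 105, 103, 102, 104, 105, 105, 105, 107, 107, 105, 105, 109, 110, 113, 114, 111, 107, 105, 107, 107, 108, 107, 108, 109, 111, 114, 114, 115, 114, 113, 115, 113, 114, 116, 116, 119, 118, 114, 115, 112, 112, 108, 110, 110, 111, 111, 115, 114, 116, 113, 116, 115, 116, 117, 116, 115, 119, 114, 115, 113, 115, 117, 114, 113, 106, 105, 104, 108, 107, 108, 107, 106, 107, 104, 108, 105, 102, 103, 103, 101, 104, 104, 105, 108, 105, 107, 107, 106, 109, 106, 105, 104, 105, 106, 105, 102, 102, 99, 103, 110, 137, 172, 186, 187, 188, 189, 188, 189, 187]
```

View pics/w10v.png

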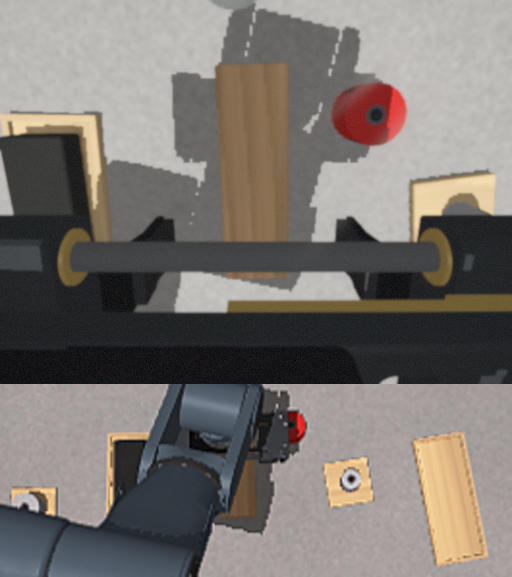

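Wrist and top pictures: the block lies flat in the small tray. The board's far corners are at (217,65) and (287,64), so it is free, with its centre near (0.574, 0.008) at about 4°. I'll go down on it.

Call:
drive_tool(deltas="87 0 0 -40 0.018;87 0 0 -80 0.018;87 0 0 -110 0.018;87 0 0 -128 0.018;87 0 0 -137 0.018;87 0 0 -137 0.018;20 0 0 -137 0.018;20 0 0 -137 0.018;20 0 0 -137 0.018;20 0 0 -137 0.018;20 0 0 -137 0.018;20 0 0 -137 0.018")

```text
time_s: 23.1
position: [0.5741, 0.0069, 0.0136]
tcp_rot: [[0.998, 0.066, 0.001], [0.066, -0.998, 0.0], [0.001, -0.0, -1.0]]
force: [0.2, 2.5, 6.2]
opening: 0.71
grasp_force: 30.0
```

Call:
drive_tool(deltas="20 0 0 5 0;20 0 0 15 0;20 0 0 30 0;20 0 0 50 0;20 0 0 75 0;20 0 0 95 0;20 0 0 100 0;20 -2 -15 100 0.01;20 -6 -45 100 0.03;20 -11 -80 100 0.05;20 -16 -115 100 0.07;20 -20 -150 100 0.09")

```text
time_s: 24.3
position: [0.5525, -0.1445, 0.1122]
tcp_rot: [[0.988, 0.157, -0.001], [0.157, -0.988, 0.001], [-0.001, -0.001, -1.0]]
force: [0.3, -0.1, -3.1]
opening: 0.707
grasp_force: 30.0
```

Call:
drive_tool(deltas="20 -5 -35 0 0.01;20 -10 -75 0 0.02;20 -16 -115 0 0.03;20 -22 -155 0 0.04;20 -27 -190 0 0.044;20 -31 -215 0 0.044;20 -33 -230 0 0.044;20 -33 -231 0 0.044;20 -33 -231 0 0.044;20 -33 -231 0 0.044;20 -33 -231 0 0.044")

```text
time_s: 25.4
position: [0.5208, -0.3727, 0.1125]
tcp_rot: [[0.98, 0.201, -0.001], [0.201, -0.98, 0.001], [-0.0, -0.001, -1.0]]
force: [0.3, -0.2, -3.6]
opening: 0.711
grasp_force: 30.0
```

Run:
```python
from h import *
s=bot.read_state(); print(s['time_s'],s['position'],s['tcp_rot'],s['opening'])
im,m=shot('wrist','w11')
def R(d): a=np.radians(d);return np.array([[np.cos(a),-np.sin(a)],[np.sin(a),np.cos(a)]])
print('tray',proj(m,np.c_[np.array([[116,47],[116,-47],[0,47],[0,-47]])/1000@R(11.5).T+(.521,-.3755),[.012]*4]).round(1).tolist())
p=s['position'];y=np.degrees(np.arctan2(s['tcp_rot'][1][0],s['tcp_rot'][0][0]));print(y)
print('board',proj(m,np.c_[np.array([[100,31],[100,-31],[0,31],[0,-31]])/1000@R(y).T+p[:2],[p[2]-.0136+.028]*4]).round(1).tolist())
```

```text
25.4 [ 0.52077033 -0.37267923  0.11251952] [[ 9.79542072e-01  2.01238366e-01 -6.70765763e-04]
 [ 2.01238986e-01 -9.79541621e-01  1.04106821e-03]
 [-4.47540117e-04 -1.15475434e-03 -9.99999233e-01]] 0.7105529539337498
tray [[196.9, 39.6], [321.2, 40.0], [202.5, 188.1], [313.7, 188.5]]
11.60942210021111
board [[181.2, 25.7], [328.5, 25.8], [192.3, 245.2], [316.8, 245.5]]
```

View pics/w11.png

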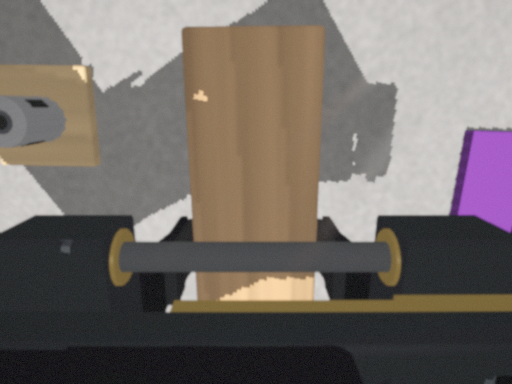

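The held board fills the view, far corners at (183,29) and (325,28), level and straight, and it hides the tray. I'll cross-check the tray's position from the earlier wrist pictures, where its far corners were visible.

Run:
```python
from h import *
def R(d): a=np.radians(d);return np.array([[np.cos(a),-np.sin(a)],[np.sin(a),np.cos(a)]])
for fn,px in(('w7',[(377,102),(483,88)]),('w6',[(391,97),(505,81)])):
    _,m=load(fn); P=ray(m,px,.012)[:,:2]; d=P[1]-P[0]; a=np.degrees(np.arctan2(d[0],-d[1])); print(fn,P.round(4).tolist(),np.linalg.norm(d),a,P.mean(0)-R(11.5)@[.116,0])
for fn in('top7','top4','top10'):
    im,m=load(fn); hsv=cv2.cvtColor(im,cv2.COLOR_BGR2HSV)
    mask=((hsv[...,1]>70)&(hsv[...,0]>8)&(hsv[...,0]<30)&(hsv[...,2]>90)).astype(np.uint8)
    n,l,st,ce=cv2.connectedComponentsWithStats(mask)
    for i in range(1,n):
        if st[i,4]>1000 and 310<ce[i][0]<350 and 150<ce[i][1]<220:
            ys,xs=np.where(l==i);r=cv2.minAreaRect((ray(m,np.c_[xs,ys],.012)[:,:2]*1000).astype(np.float32)); print(fn,r)
```

```text
w7 [[0.6247, -0.3039], [0.6417, -0.3985]] 0.09607121890310018 10.217048658515502 [ 0.5195404  -0.37431155]
w6 [[0.6243, -0.3029], [0.6423, -0.3972]] 0.0960431103311372 10.78467101948993 [ 0.51963332 -0.37317347]
top7 ((521.2694091796875, -375.3991394042969), (232.3817596435547, 95.11145782470703), 11.505212783813477)
top4 ((521.2694091796875, -375.3991394042969), (232.3817596435547, 95.11145782470703), 11.505212783813477)
top10 ((521.2694091796875, -375.3991394042969), (232.3817596435547, 95.11145782470703), 11.505212783813477)
```

Call:
drive_tool(deltas="20 0 -1.5 -15 0;20 0 -1.5 -35 0;20 0 -1.5 -55 0;20 0 -1.5 -68 0;20 0 -1.5 -77 0;20 0 -1.5 -84 0;20 0 -1.5 -88 0;20 0 -1.5 -91 0;20 0 -1.5 -92 0;20 0 -1.5 -92 0;20 0 -1.5 -92 0")

```text
time_s: 26.55
position: [0.5208, -0.3763, 0.0211]
tcp_rot: [[0.98, 0.199, 0.001], [0.199, -0.98, -0.001], [0.001, 0.001, -1.0]]
force: [0.5, 0.3, -3.0]
opening: 0.71
grasp_force: 30.0
```

Call:
drive_tool(deltas="20 0 0 -1 0;20 0 0 -1.5 0;20 0 0 -2 0;20 0 0 -2 0")

```text
time_s: 26.95
position: [0.5208, -0.3762, 0.0196]
tcp_rot: [[0.98, 0.199, 0.001], [0.199, -0.98, -0.0], [0.0, 0.001, -1.0]]
force: [-1.4, 1.4, 4.4]
opening: 0.71
grasp_force: 30.0
```

Call:
drive_tool(deltas="78 0 0 0 0;78 0 0 0 0;78 0 0 0 0;78 0 0 0 0;78 0 0 0 0;87 0 0 10 0;87 0 0 40 0;87 0 0 80 0;87 0 0 120 0;87 0 0 160 0;87 0 0 180 0;87 0 0 180 0")

```text
time_s: 28.15
position: [0.5225, -0.3778, 0.2036]
tcp_rot: [[0.98, 0.2, 0.007], [0.2, -0.98, -0.007], [0.005, 0.008, -1.0]]
force: [0.7, -0.1, 0.3]
opening: 0.998
grasp_force: 0.0
```

Call:
drive_tool(deltas="87 -30 -40 0 0;87 -70 -80 0 0;87 -110 -120 0 0;87 -150 -160 0 0;87 -180 -200 0 0;87 -180 -200 0 0;87 -180 -200 0 0;87 -180 -200 0 0;87 -180 -200 0 0")

```text
time_s: 29.05
position: [0.3418, -0.574, 0.198]
tcp_rot: [[0.98, 0.201, -0.0], [0.201, -0.98, 0.002], [0.0, -0.002, -1.0]]
force: [1.1, 0.6, 0.3]
opening: 1.003
grasp_force: 0.0
```

Run:
```python
from h import *
s=bot.read_state(); print(s['time_s'],s['position'],s['force'])
t,_=shot('top','top12'); sc,_=shot('scene','scene12')
a=cv2.resize(t[100:235,95:375],(800,386),interpolation=cv2.INTER_CUBIC)
b=cv2.resize(sc[100:375,110:380],(800,None) if 0 else (209,213),interpolation=cv2.INTER_AREA)
pad=np.zeros((213,800,3),np.uint8); pad[:,:209]=b
c=cv2.resize(sc[110:220,150:260],(213,213),interpolation=cv2.INTER_CUBIC); pad[:,220:433]=c
d=cv2.resize(sc[240:360,240:370],(231,213),interpolation=cv2.INTER_CUBIC); pad[:,445:676]=d
cv2.imwrite('pics/final.png',np.vstack([a,pad])[:,:,::-1])
```

```text
29.05 [ 0.34181047 -0.57396675  0.1979677 ] [1.12066954 0.58413086 0.34093518]
```

View pics/final.png

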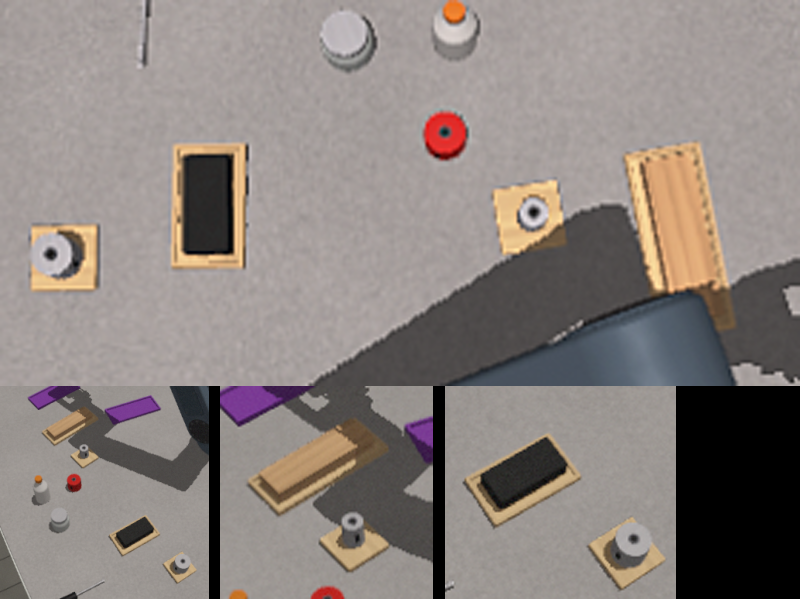

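The final picture shows both saws upright on their posts' bases, the block flat in the small tray and the board flat in the long tray. The board's offset in the top view matches parallax. The glue bottle and jar have not moved.

```bash
python3 -c "
from rig import bot
print(bot.hand_in())"
```

```text
the job is handed in; nothing more can be done
None
```

The job is handed in at about 29 s of the 118 s allowed: the large and small hole saws are on their posts, the block is in the small tray and the board in the long tray, moved in that order, with the glue bottle and jar left where they were; no verdict was returned.

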